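# Right the fallen glue bottles on the drip board and slide it onto its mat

## Robot

A 6-joint arm with a two-finger parallel gripper is mounted at the origin on a cart in front of the work surface, level with it; the furniture and walls round the work are solid. World frame = base frame: x ahead of the robot, y to its left, z up, the work surface at z = 0. Lengths are in mm, angles in rad, forces in N, time in s.
With the tool pointing down it reaches from about 350 to 800 mm from the base axis. Payload 7.3 kg.
Tool frame: the origin (TCP) lies on the centre line of the jaws, within the pads' length; the fingertips stand 22 mm ahead of it and the grasp point (between the pads) lies 3 mm ahead of it (nose_length is the distance from the TCP to the fingertips, in mm); z points along the fingers, y is the line along which they close (so a half turn about z gives the same grasp; the last joint's range is limited). The gripper opens to 85 mm and grips with 20 to 120 N. Pads are 22 mm wide; open, the fingers measure 114 mm over their backs; the gripper's body (76 mm by 85 mm) begins 54 mm behind the grasp point. The pads swing forward as they close: fully open they stand 13 mm farther back than shut.
Start: joints at [-1.288, 0.342, 1.524, -0, 1.275, -0.146], TCP at [218.308, -477.477, 253.322] pointing down, gripper open.
Joint ranges: [-2.53, 2.53], [-0.77, 2.02], [0.04, 2.7], [-1, 4.14], [0.28, 2.66], [-3.11, 3.11]. Speed limits (rad/s): [2.57, 2.57, 3.14, 3.14, 3.14, 3.14].

## Interface

Orientations are given as [roll, pitch, yaw] about the fixed x, y, z axes, in that order (R = Rz(yaw) Ry(pitch) Rx(roll)).
In Python, from rig import reach, line_to, set_joints, grip, hold, solve_ik, camera, camera_params, PlanningError, job_done, current_t, current_q, current_qd, current_effort, current_tcp_pos, current_orientation, current_force, current_ft_torque, current_opening, current_grip_force, nose_length gives the robot as it stands. Calls block until the motion is done:
- reach(position, orientation): joint-space move of the TCP to a pose.
- line_to(position, ori=None, rate=150): straight line of the TCP; ori=None keeps the orientation; rate is the mean speed in mm/s.
- set_joints(angles): joint-space move.
- grip(opening, squeeze=None): finger opening in mm; squeeze is the grip in N (None keeps the last); returns when the fingers have stopped.
- hold(seconds).
- solve_ik(position, orientation): joint angles nearest the present ones, or None.
- camera(name): name is "scene" or "side" or "wrist"; returns the picture (400x640x3 uint8, red, green, blue); there is no depth.
- camera_params(name): a dict with "camera_matrix" (3x3 intrinsics, pixels), "dist" ([k1, k2, p1, p2, k3] as OpenCV has them; the pictures are not rectified), "camera_from_world" (4x4, takes a point from world to camera coordinates); the wrist camera has in their place "hand_eye" (4x4, takes a point from camera to tool coordinates, whose origin is the TCP and whose axes are the flange's). Camera axes: x right, y up, looking along -z (the intrinsics and any distortion apply to the point x, -y, -z); pixel columns grow to the right and rows downward; lengths in mm; the calibration is good to about 2 mm. A picture is of the moment at which its call begins: read the wrist's pose just before it. camera_params takes no time and is no camera call.
A pose or a line that the arm cannot do raises PlanningError and nothing moves.
- job_done(): hands the job in; it is judged then, once.
Readings, each from a call of its own:
- current_t(): time.
- current_q(): joint angles.
- current_qd(): joint speeds.
- current_effort(): joint torques, N m.
- current_tcp_pos(): TCP position.
- current_orientation(): TCP orientation.
- current_force(): force on the tool from outside, world axes, zero at the start.
- current_ft_torque(): the same for the moment, N m.
- current_opening(): finger opening in mm.
- current_grip_force(): force on a finger pad.
Only numpy, scipy, OpenCV 4.12 (cv2) and the standard library are available. Lean on these libraries where they do the work, as an engineer would, in place of code of your own. Each camera call takes 0.05 s, during which the arm holds its last target. There are 200 camera calls.

## Task

The two glue bottles have been knocked over. Stand both upright on the wooden drip board, and have that board lying squarely and centrally on the blue-grey felt mat, slid there over the desk rather than lifted (either way round will do). Leave the pencil tin, the ink bottle and the roll of tape where they are.

Things in the scene. Friction and masses are not known exactly. Their poses are not given: they have to be found in the camera images.
- bottle_a: squeeze bottle of craft glue, found lying on its side: round body 34 mm in diameter from the base up to 86 mm, narrowing shoulder to 99 mm, then a 16 mm nozzle cap to 121 mm. Origin: centre of the base; its z axis runs from the base along the bottle to the nozzle. 0.05 to 0.1 kg. This one lies across the felt mat.
- bottle_b: squeeze bottle of craft glue, found lying on its side: round body 34 mm in diameter from the base up to 86 mm, narrowing shoulder to 99 mm, then a 16 mm nozzle cap to 121 mm. Origin: centre of the base; its z axis runs from the base along the bottle to the nozzle. 0.05 to 0.1 kg. This one lies on the bare desk to the left.
- board: flat drip board of brown wood, 200 mm (x) by 130 mm (y), 10 mm thick, lying on the desk, with an upright cleat (rail) to grip it by along one short edge: the cleat is 14 mm wide, centred at x = -93 mm, spans the whole 130 mm width and rises to 34 mm above the desk. Origin: centre of the underside; z up. 0.35 kg or so.
- felt_mat: thin blue-grey felt mat, 230 mm (x) by 160 mm (y), 1 mm thick, flat on the desk and fixed, with a fine light line along each long edge; the board slides freely over its edge. Origin: its centre on the desk; z up.
- pencil_tin: ribbed food tin with pencils standing at the back left, 78 mm across, tin 110 mm and pencils 179 mm high; leave alone. Origin: centre of the underside.
- ink_jar: square ink bottle with black cap, 44x44x56 mm, standing at the back right; leave alone. Origin: centre of the underside.
- tape_ring: roll of masking tape lying flat near the front edge on the left, 72 mm across, 19 mm high; leave alone. Origin: centre of the underside.

How it is judged (in metres and radians):
At the end, for the whole second after the job is handed in: Board flat, centre within 15 mm of the mat's centre along each mat axis, sides within 0.12 rad of the mat's (either way round). Both bottles within 0.1 rad of upright, bases wholly on its flat top (centre within 49 mm of its long centre line, x from -70 to 84 mm). All at rest (x of board in the frame of felt_mat between -0.015 and 0.015 m and y of board in the frame of felt_mat between -0.015 and 0.015 m and angle between the x axis of board and the x axis of felt_mat, either way round below 0.12 rad and height (world z) of board below 0.004 m and linear speed of each of board, bottle_a, bottle_b below 0.02 m/s and angle between each of bottle_a, bottle_b's own z axis and vertical below 0.1 rad and x of bottle_a in the frame of board between -0.07 and 0.084 m and y of bottle_a in the frame of board between -0.049 and 0.049 m and z of bottle_a in the frame of board between 0.006 and 0.016 m and x of bottle_b in the frame of board between -0.07 and 0.084 m and y of bottle_b in the frame of board between -0.049 and 0.049 m and z of bottle_b in the frame of board between 0.006 and 0.016 m); the robot touches nothing.
It fails at once if the board is lifted more than 15 mm off the desk (height (world z) of board above 0.015 m).
It fails at once if the pencil tin is moved more than 30 mm (distance of pencil_tin from where it was at the start of the episode above 0.03 m).
It fails at once if the ink bottle is moved more than 30 mm (distance of ink_jar from where it was at the start of the episode above 0.03 m).
It fails at once if the roll of tape is moved more than 30 mm (distance of tape_ring from where it was at the start of the episode above 0.03 m).
It also fails if it takes over 69 s, if anything falls off the work surface, if the arm or the gripper's body presses on something with over 40 N, if the wrist force passes 120 N, or if a joint passes its speed limit or range.

## Working session

There is one attempt and no reset: what is moved stays moved. The work goes in short steps, each a Python script; the robot and the scene stay as the last script left them, time stands still between calls to the robot, and variables do not carry over. Pictures are saved under pics/ and viewed, at most 10 in all, crops included, and the job is handed in when it is done.

```bash
mkdir -p pics; ls
python3 - <<'E'
from rig import *
import cv2
for n in ("scene","side"):
    cv2.imwrite(f"pics/{n}0.png",camera(n)[:,:,::-1]); p=camera_params(n); print(n,p)
print(camera_params("wrist"),current_orientation(),current_t())
E
```

```text
pics
scene {'camera_matrix': array([[458.5504672 ,   0.        , 325.41601365],
       [  0.        , 458.5504672 , 202.57001526],
       [  0.        ,   0.        ,   1.        ]]), 'dist': array([0.04565498, 0.        , 0.        , 0.        , 0.        ]), 'camera_from_world': array([[-7.99456529e-01, -6.00710784e-01, -3.97635631e-03,
         3.91600536e+02],
       [ 2.27143090e-01, -3.08408204e-01,  9.23737190e-01,
        -1.84141277e+02],
       [-5.56125233e-01,  7.37584526e-01,  3.83006256e-01,
        -9.83319731e+02],
       [ 0.00000000e+00,  0.00000000e+00,  0.00000000e+00,
         1.00000000e+00]])}
side {'camera_matrix': array([[365.93315119,   0.        , 323.02705358],
       [  0.        , 365.93315119, 198.9336634 ],
       [  0.        ,   0.        ,   1.        ]]), 'dist': array([0.02498151, 0.        , 0.        , 0.        , 0.        ]), 'camera_from_world': array([[-9.96489541e-01, -7.97199363e-02,  2.55602612e-02,
         5.16236044e+02],
       [ 6.28631811e-02, -5.10896734e-01,  8.57340508e-01,
        -1.03461648e+02],
       [-5.52884767e-02,  8.55937649e-01,  5.14114701e-01,
        -9.45934413e+02],
       [ 0.00000000e+00,  0.00000000e+00,  0.00000000e+00,
         1.00000000e+00]])}
{'camera_matrix': array([[300.96660584,   0.        , 319.18951425],
       [  0.        , 300.96660584, 204.17714461],
       [  0.        ,   0.        ,   1.        ]]), 'dist': array([-0.02128244,  0.        ,  0.        ,  0.        ,  0.        ]), 'hand_eye': array([[ 1.37393431e-04,  9.54781491e-01,  2.97308400e-01,
         7.53679445e+01],
       [ 9.99999364e-01, -4.63899953e-04,  1.02765258e-03,
         7.46976587e-01],
       [ 1.11910502e-03,  2.97308070e-01, -9.54780948e-01,
        -1.21471367e+02],
       [ 0.00000000e+00,  0.00000000e+00,  0.00000000e+00,
         1.00000000e+00]])} [-3.14024555e+00 -2.12697759e-04  4.28872571e-01] 0.1
```

View pics/scene0.png

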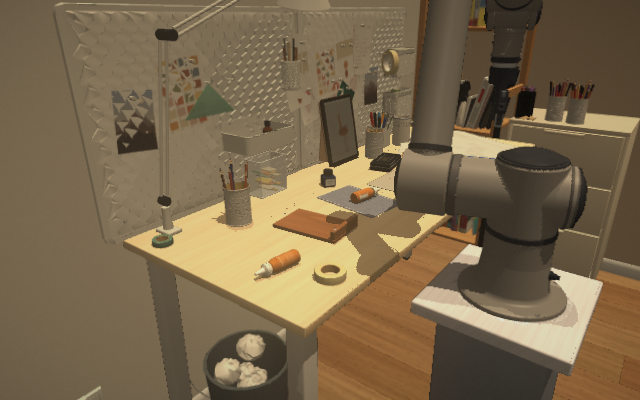

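View pics/side0.png

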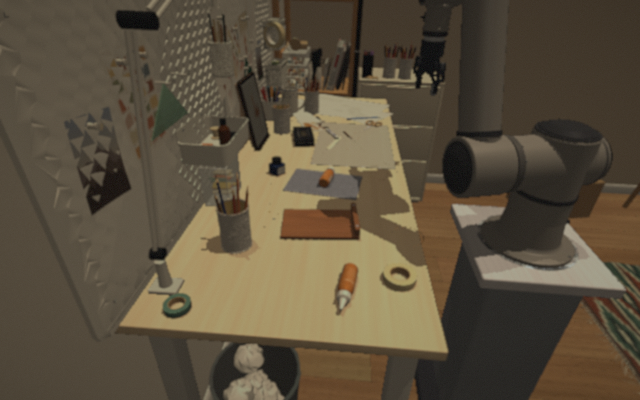

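```bash
cat > h.py <<'E'
from rig import *
import numpy as np, cv2
from scipy.spatial.transform import Rotation as Ro
pi=np.pi
def RR(o): return Ro.from_euler('xyz',o).as_matrix()
def rays(name,px,P=None):
    c=camera_params(name); px=np.array(px,float).reshape(-1,1,2)
    u=cv2.undistortPoints(px,c["camera_matrix"],c["dist"])[:,0]
    d=np.c_[u[:,0],-u[:,1],-np.ones(len(u))]
    if name=="wrist":
        T=np.eye(4);T[:3,:3]=RR(P[1]);T[:3,3]=P[0];T=T@c["hand_eye"]
    else: T=np.linalg.inv(c["camera_from_world"])
    return T[:3,3],d@T[:3,:3].T
def onz(name,px,z,P=None):
    o,d=rays(name,px,P); return o+d*((z-o[2])/d[:,2])[:,None]
def shot(fn):
    P=(current_tcp_pos(),current_orientation()); im=camera("wrist")
    cv2.imwrite(fn,im[:,:,::-1]); np.savez(fn[:-4]+".npz",p=np.array(P[0]),o=np.array(P[1])); return im,P
def load(fn):
    z=np.load(fn[:-4]+".npz"); return cv2.imread(fn),(z["p"],z["o"])
E
python3 - <<'E'
from h import *
np.set_printoptions(precision=0,suppress=True)
for n,z,px in [("bb",17,[(348,266),(342,305)]),("ba",18,[(323,184),(331,172)]),("board",10,[(281,236),(283,209),(357,238)]),("mat",1,[(294,170),(361,175),(355,196),(284,191)]),("tape",10,[(400,276)]),("ink",0,[(277,174)]),("tin",0,[(237,248)])]:
    print(n,onz("side",px,z)[:,:2].tolist())
reach([480,20,420],[pi,0,0]); shot("pics/w1.png"); print(current_t(),current_tcp_pos())
E
```

```text
bb [[448.96157272618683, 172.97556415878205], [458.2812210471861, 287.83845129300875]]
ba [[534.3777046254592, -197.212335404673], [514.7533191322589, -282.8646154234166]]
board [[617.8650905810508, 71.37631530867566], [634.5627884424526, -52.69310594201329], [428.4815158950218, 58.05510492870803]]
mat [[642.8364602573862, -315.2512598635824], [414.4823430341178, -307.4245590055241], [433.9158008734515, -164.8635885068312], [651.9797827982459, -168.36026914838328]]
tape [[334.80406752360983, 184.9346360739437]]
ink [[694.9104741845176, -280.1874586582794]]
tin [[717.0477363234681, 117.55508503954331]]
2.2583 [480.  19. 420.]
```

View pics/w1.png

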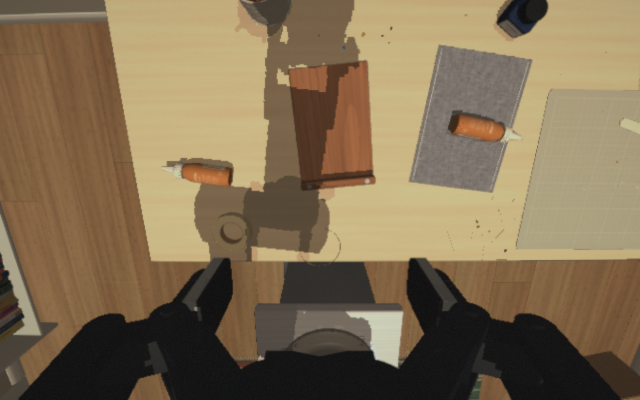

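The wrist view shows everything: bottle_b base (230,176)/nozzle (163,170), bottle_a base (452,126)/nozzle (520,138), mat corners (441,45),(531,60),(492,192),(410,181), and the board's far corners (290,68),(366,62) with the cleat along (302,183)-(375,179).

```bash
cat > m.py <<'E'
from h import *
def bottle(im,P,roi,z,nozpx,minS=110):
    """orange body mask -> axis; returns base xy, unit axis (base->nozzle)"""
    hsv=cv2.cvtColor(im,cv2.COLOR_BGR2HSV)
    m=cv2.inRange(hsv,(3,minS,60),(16,255,255)); k=np.zeros_like(m); x0,y0,x1,y1=roi; k[y0:y1,x0:x1]=m[y0:y1,x0:x1]
    c=max(cv2.findContours(k,cv2.RETR_EXTERNAL,cv2.CHAIN_APPROX_NONE)[0],key=cv2.contourArea)
    W=onz("wrist",c[:,0],z,P)[:,:2].astype(np.float32)
    (cx,cy),(w,h),a=cv2.minAreaRect(W); n=np.array([np.cos(np.radians(a)),np.sin(np.radians(a))])
    if h>w: n=np.array([-n[1],n[0]])
    noz=onz("wrist",[nozpx],z,P)[0,:2]
    if n@(noz-[cx,cy])<0:n=-n
    s=(W-[cx,cy])@n
    return np.array([cx,cy]),n,s.min(),s.max(),min(w,h),noz,(noz-[cx,cy])@n
E
python3 - <<'E'
from m import *
np.set_printoptions(precision=3,suppress=True)
im,P=load("pics/w1.png")
print("a",*bottle(im,P,(440,105,530,150),18,(520,138)))
print("b",*bottle(im,P,(155,150,240,195),17,(163,170)))
M=onz("wrist",[(441,45),(531,60),(492,192),(410,181)],1,P)[:,:2]
print("mat",M.mean(0),np.linalg.norm(M-np.roll(M,-1,0),axis=1)); d=M[0]-M[3]+M[1]-M[2]; print("yaw",np.arctan2(d[1],d[0]))
B=onz("wrist",[(290,68),(366,62)],10,P)[:,:2]; C=onz("wrist",[(302,182),(375,178),(303,189),(375,184)],34,P)[:,:2]
print("board",B,C); b=B.mean(0);c=C.mean(0);d=b-c; print(np.linalg.norm(d),np.arctan2(d[1],d[0]))
E
```

```text
a [ 527.791 -248.885] [-0.188 -0.982] -47.16499609028565 47.16501392324836 34.16716766357422 [ 511.482 -326.552] 79.34784895043043
b [447.852 218.269] [0.141 0.99 ] -44.26199336409483 44.262000892256566 36.84919738769531 [455.629 295.874] 77.92561257690924
mat [ 534.456 -240.901] [154.359 228.259 157.338 228.709]
yaw -0.13049121576944625
board [[621.914  66.307]
 [630.876 -56.928]] [[437.458  48.598]
 [444.474 -77.059]
 [424.994  47.078]
 [433.883 -77.632]]
192.1784879039169 0.10134217156671561
```

```bash
cat >> h.py <<'E'
TH=np.radians(25); S=60; DEL=8
def toolpose(p,n,psi=None):
    """TCP pose for bottle base p, axis n (unit 3d). upright: psi = heading of the tool"""
    n=np.array(n,float)
    if psi is None: zt=-np.cos(TH)*np.array([0,0,1.])-np.sin(TH)*n
    else: zt=np.cos(TH)*np.array([np.cos(psi),np.sin(psi),0])-np.sin(TH)*n
    xt=n+np.sin(TH)*zt; xt/=np.linalg.norm(xt)
    R=np.c_[xt,np.cross(zt,xt),zt]
    return np.array(p)+S*n-(DEL+3)*zt, Ro.from_matrix(R).as_euler('xyz'), zt
up=np.array([0,0,1.])
def pick(p,n):
    pos,o,zt=toolpose(p,n)
    grip(60,30); reach(pos-zt*80,o); line_to(pos,rate=120); grip(20,30)
    print("grip",current_opening(),current_grip_force(),current_force()); line_to(pos+up*150,rate=200)
def place(xy,psi):
    pos,o,zt=toolpose([*xy,10],up,psi)
    reach(pos+up*110,o); line_to(pos+up*9,rate=150); f0=current_force()[2]
    for k in np.arange(8,-7,-1.):
        line_to(pos+up*k,rate=30); f=current_force()[2]-f0
        if f>1.5: break
    print("contact",k,f); grip(56); line_to(current_tcp_pos()-zt*90,rate=150); line_to(current_tcp_pos()+up*80,rate=200)
E
python3 - <<'E'
from h import *
n=np.array([-.188,-.982,0]); p=[535.5,-205,18]
pos,o,zt=toolpose(p,n); print(pos,o,solve_ik(pos,o),solve_ik(pos-80*zt,o),solve_ik(pos+up*150,o))
for q in [(587.7,-1.7),(590,-248)]:
    pp,oo,zz=toolpose([*q,10],up,.08 if q[1]>-100 else -.13)
    print(pp,oo,solve_ik(pp,oo),solve_ik(pp+110*up,oo),solve_ik(pp-90*zz,oo))
pos,o,zt=toolpose([440,175.5,17],[.141,.99,0]); print(solve_ik(pos,o))
try: pick(p,n)
except PlanningError as e: print(e)
shot("pics/w2.png"); print(current_t())
E
```

```text
[ 523.34602543 -268.48512246   27.96938566] [ 3.14159265  0.43633232 -1.75995355] [-0.78241446  0.81261205  1.45319319  0.39209549  1.16045199  2.33846351] [-0.82573606  0.74030932  1.36023531  0.35776228  1.32721299  2.3674525 ] [-0.78241446  0.62837343  1.34120902  0.361418    1.43620248  2.4512668 ]
[577.76249937  -2.4967004   74.64880088] [ 3.14159265 -1.13446401  0.08      ] [-0.31968985  0.79870191  2.36996676  2.74663036  1.15943108 -1.58229031] [-0.31968985  0.44434547  2.34234293  2.63527641  0.81426944 -1.38376264] [-0.45957902  0.72808059  2.59583688  2.63607759  1.29258954 -1.66782943]
[ 580.11473708 -246.70762724   74.64880088] [ 3.14159265 -1.13446401 -0.13      ] [-0.7898297   0.78789371  2.18986287  2.42481528  1.00776389 -1.4522893 ] [-0.7898297   0.50103878  2.16704022  2.24567037  0.79167003 -1.16705819] [-0.95274614  0.67515255  2.38209591  2.28739638  1.07804599 -1.50064807]
[ 0.52940222  0.75696903  1.59250795 -0.37963172  1.10457375  0.89670578]
grip 32.843404424283776 29.98882326646708 [-0.86617115 -1.11230943  5.44181926]
6.4167
```

Run:
```python
from h import *
np.set_printoptions(precision=2,suppress=True)
print(current_q(),current_tcp_pos(),current_opening())
for psi in (.08,-.3,-.6,-.9,-1.2,-1.6):
    pp,oo,zz=toolpose([587.7,-1.7,10],up,psi)
    print(psi,*[solve_ik(x,oo) for x in (pp,pp+110*up,pp-90*zz)])
```

```text
[-0.78  0.63  1.34  0.36  1.44  2.45] [ 522.73 -267.95  176.32] 32.557294308814846
0.08 [-0.32  0.8   2.37  2.75  1.16 -1.58] [-0.32  0.44  2.34  2.64  0.81 -1.38] [-0.46  0.73  2.6   2.64  1.29 -1.67]
-0.3 [ 0.01  0.79  2.32  3.46  1.1  -1.58] [ 0.01  0.46  2.29  3.55  0.77 -1.74] [ 0.11  0.69  2.5   3.54  1.18 -1.55]
-0.6 [ 0.2   0.79  2.16  4.02  1.01 -1.73] None None
-0.9 None None None
-1.2 None None None
-1.6 None None [ 0.42  0.98  1.25 -0.95  1.62 -2.36]
```

View pics/w2.png

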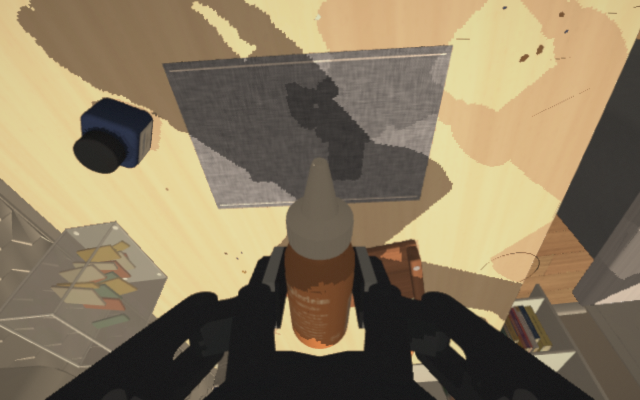

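The picture shows bottle_a held firmly across its body, nozzle at (318,165), and the mat clear.

Run:
```python
from h import *
p=current_tcp_pos(); line_to([p[0]-40,p[1]+60,340],rate=300)
place((587.7,-1.7),.08)
print(current_t(),current_tcp_pos())
cv2.imwrite("pics/s3.png",cv2.resize(camera("scene")[150:300,230:470,::-1],None,fx=3,fy=3))
```

```text
contact -3.0 3.267885629647093
15.9333 [497.52825152  -9.30546058 189.87859121]
```

View pics/s3.png

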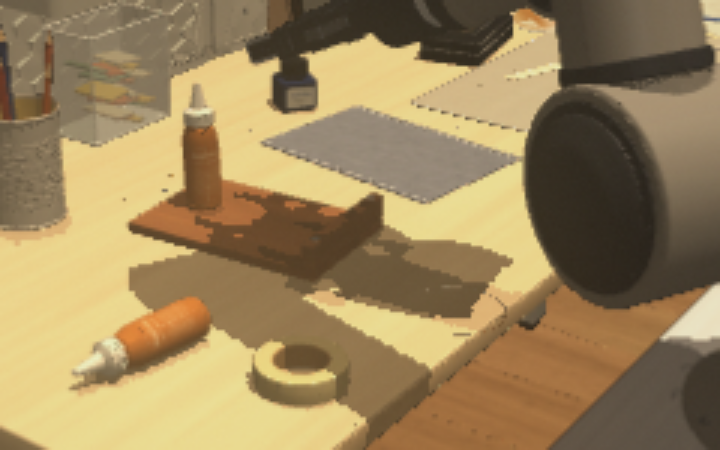

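Bottle_a stands upright at (203,165) of the crop on the board's far end. Next I'll look at the cleat from above.

Run:
```python
from h import *
p=current_tcp_pos(); line_to([p[0]-60,p[1],300],rate=300)
reach([430,-15,230],[pi,0,pi/2+.08]); shot("pics/w4.png"); print(current_t(),current_tcp_pos(),nose_length())
```

```text
Traceback (most recent call last):
TypeError: 'float' object is not callable
```

View pics/w4.png

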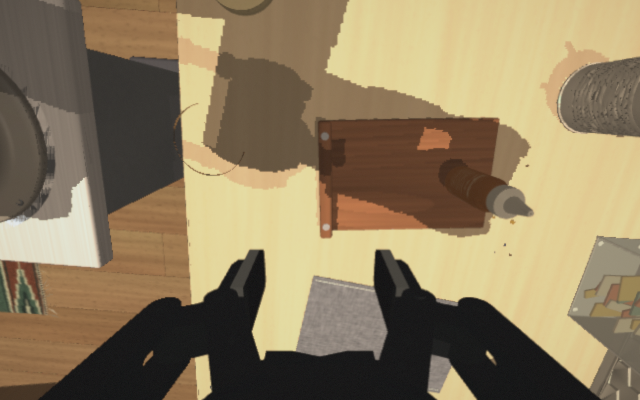

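The cleat's top runs from (324,121) to (326,237). The board's far corners are at (498,118) and (484,227), and the bottle stands well.

Run:
```python
from h import *
np.set_printoptions(precision=2,suppress=True)
im,P=load("pics/w4.png"); print(P,nose_length,current_t())
C=onz("wrist",[(324.5,121),(326.5,237)],34,P)[:,:2]; B=onz("wrist",[(498,118),(484,227)],10,P)[:,:2]
d=C[0]-C[1]; e=B.mean(0)-C.mean(0); f=B[0]-B[1]
print(C,B,np.linalg.norm(d),np.linalg.norm(e),np.linalg.norm(f)); 
for v in (d,f): print(np.arctan2(-v[0],v[1]))
print(np.arctan2(e[1],e[0]),C.mean(0))
```

```text
(array([429.57, -14.64, 229.43]), array([-3.14, -0.  ,  1.65])) 22.0 18.6583
[[429.07  51.11]
 [442.2  -75.98]] [[619.08  69.51]
 [634.24 -57.87]] 127.76686423149297 191.89754003687742 128.27601815802842
0.10295816691778269
0.11847659864453652
0.09531097563460085 [435.63 -12.44]
```

Run:
```python
from h import *
y0=.102; reach([435.6,-12.4,110],[pi,0,pi/2+y0]); grip(34,40)
line_to([435.6,-12.4,37],rate=100); grip(18); grip(8,40); print(current_opening(),current_force(),current_tcp_pos())
line_to([442.3,-228.8,37],ori=[pi,0,pi/2-.130],rate=55); print(current_force(),current_tcp_pos(),current_t())
hold(.2); grip(34); line_to([442.3,-228.8,120],rate=150)
line_to([442.3,-208.8,260],rate=250); shot("pics/w5.png"); print(current_t())
```

```text
12.716252771865719 [-2.34377657 -0.35926859  6.11468826] [435.68694258 -12.47820818  37.45734648]
[0.18644315 7.32817822 7.03957353] [ 442.13631176 -227.55303535   37.43773564] 25.0333
27.0333
```

View pics/w5.png

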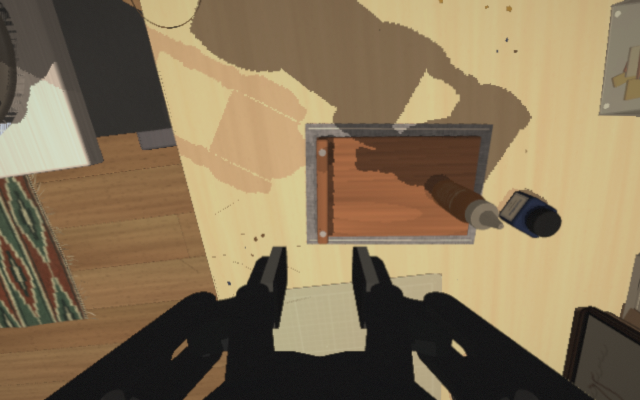

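The board lies on the mat with the bottle still upright. Mat corners are (306,126),(492,125),(474,243),(307,243), and the cleat runs (323,137)-(323,242).

Run:
```python
from h import *
np.set_printoptions(precision=2,suppress=True)
im,P=load("pics/w5.png")
M=onz("wrist",[(306,126),(492,125),(474.5,243),(307,243)],1,P)[:,:2]
d=M[1]-M[0]+M[2]-M[3]; print("mat",M.mean(0),np.arctan2(d[1],d[0]),np.linalg.norm(M-np.roll(M,-1,0),axis=1))
C=onz("wrist",[(322.5,137),(322.5,242)],34,P)[:,:2]; B=onz("wrist",[(483,136),(471,236.5)],10,P)[:,:2]
v=C[0]-C[1]; w=B[0]-B[1]; e=B.mean(0)-C.mean(0); e/=np.linalg.norm(e)
print("cleat",C.mean(0),np.linalg.norm(v),np.arctan2(-v[0],v[1]),np.arctan2(-w[0],w[1]),np.arctan2(e[1],e[0])); c=C.mean(0)+93*e
print("board",c, B.mean(0)-100*e); dd=c-M.mean(0); print("offset",dd)
```

```text
mat [ 535.59 -240.56] -0.12575466345176733 [227.96 157.6  230.78 155.71]
cleat [ 442.48 -225.9 ] 128.71928451730946 -0.12667232628984848 -0.09309027729819763 -0.13760345779107006
board [ 534.6  -238.66] [ 537.92 -239.12]
offset [-0.98  1.91]
```

Board offset is under 2 mm. Now bottle_b.

Run:
```python
from h import *
pick([440.4,178.5,17],np.array([.141,.99,0])/np.hypot(.141,.99))
p=current_tcp_pos(); line_to([p[0],p[1]-40,340],rate=300); print(current_opening(),current_t())
pos,o,zt=toolpose([530.6,-238.4,10],up,-.13)
w=[pos+up*k-b*np.array([1,0,0]) for k,b in ((220,0),(200,40),(170,40),(140,40))]
for x in w:
    if solve_ik(x,o) is not None: print("via",x); reach(x,o); break
place((530.6,-238.4),-.13)
print(current_t(),current_tcp_pos())
cv2.imwrite("pics/s6.png",cv2.resize(camera("side")[130:280,230:470,::-1],None,fx=3,fy=3))
```

```text
grip 32.724003035647115 29.88959573151078 [0.21104844 1.43124114 4.42267262]
32.78468019777515 32.0333
via [ 520.71473708 -237.10762724  294.64880088]
contact 2.0 1.6235110306578373
38.7 [ 440.47216877 -226.86159158  194.81991748]
```

View pics/s6.png

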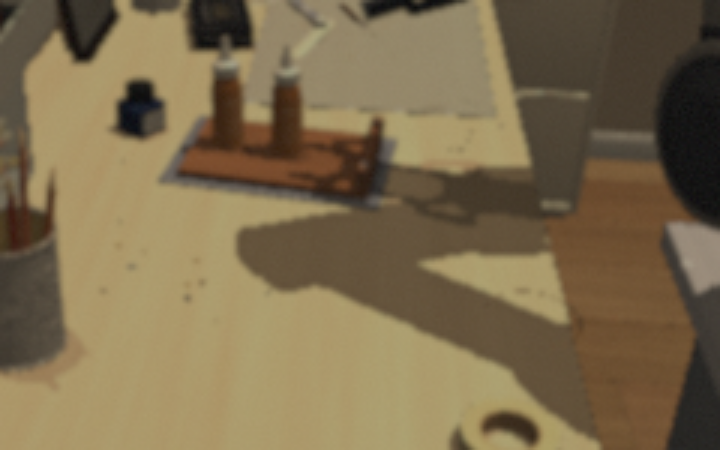

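Both bottles stand, at (228,110) and (287,115) of the crop, on the board, which sits within the mat. One last check from above.

Run:
```python
from h import *
p=current_tcp_pos(); line_to([p[0]-20,p[1],300],rate=300)
reach([442,-208,300],[pi,0,pi/2-.13]); shot("pics/w7.png"); print(current_t())
```

```text
40.8417
```

View pics/w7.png

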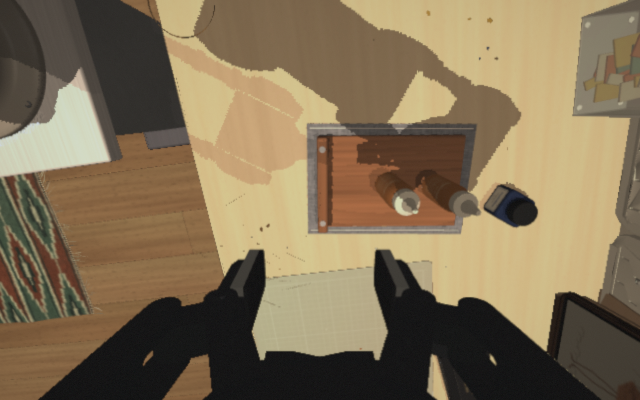

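The board (317-468, 135-232) is still centred inside the mat's even border, and both bottles are upright, near (385,180) and (430,178).

```bash
python3 -c "
from rig import *
print(job_done(),current_t())"
```

```text
the job is handed in; nothing more can be done
the job is handed in; nothing more can be done
```

The job is handed in at about 41 s (limit 69 s): both bottles stand upright on the drip board, which I slid to within about 2 mm of the mat's centre, and the pencil tin, ink bottle and tape were not touched; no verdict came back.

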